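Sort fired pieces out of the sloped bin

ROBOT

A 6-joint arm with a two-finger parallel gripper is mounted at the origin on the work surface. World frame = base frame: x ahead of the robot, y to its left, z up, the work surface at z = 0. Lengths are in m, angles in rad, forces in N, time in s.
With the tool pointing down it reaches from about 0.25 to 0.775 m from the base axis. Payload 4 kg.
Tool frame: the origin (TCP) lies between the finger pads, 19 mm behind the fingertips; this is the grasp point; z points along the fingers, y is the line along which they close (so a half turn about z gives the same grasp; the last joint's range is limited). The gripper opens to 94 mm and grips with 3 to 60 N. Pads are 16 mm wide; open, the fingers measure 119 mm over their backs; the gripper's body (75 mm by 177 mm) begins 78 mm behind the grasp point.
Start: joints at [1.245, 0.087, 1.371, -0, 1.684, -0.103], TCP at [0.122, 0.536, 0.224] pointing down, gripper open.
Joint ranges: [-3.1, 3.1], [-0.76, 2.03], [0.27, 2.55], [-1.08, 4.22], [0.17, 2.65], [-2.57, 2.57]. Speed limits (rad/s): [2.79, 2.79, 3.14, 3.14, 3.14, 3.14].

INTERFACE

Orientations are given as [roll, pitch, yaw] about the fixed x, y, z axes, in that order (R = Rz(yaw) Ry(pitch) Rx(roll)).
In Python, from bench import * gives the robot as it stands.
- The arm moves only by the tool carry_out, never from a script. Its argument "commands" is a list of rows, each a list of 6 numbers: the shift along the tool's x, y, z in m, then the turn, a rotation vector about the tool's x, y, z in rad. In form: [[tx, ty, tz, rx, ry, rz], ...]. A call has exactly 5 rows; each row is the pose to reach, as a shift and turn from the pose commanded when the call began, along the tool's axes at that moment; what a row does not reach only later rows make up. A row lasts 1/10 s, in which the tool goes at most 50 mm and 8.59 degrees, less where a joint would pass 70% of its speed; a pose out of reach is approached as far as the arm can. A call with a gripper value outside its range is refused whole. "jaw" is the opening, from 0 (shut) to 1 (fully open), set as the call begins (left out, the last holds). The fingers move at their own pace and stop on an object; the grip force is fixed at half the most. Time passes only in rows, so rows that repeat a pose let the fingers close, or fill a call up. It gives the time, the measured TCP pose, the force, the opening and the grip force at its end, in the units of the state.
- get_obs(): the state, without advancing time (a new reading comes with each control period).
- snapshot(name): name is "side" or "top" or "wrist"; returns a dict with "img" (400x640x3 uint8, red, green, blue), "range_z" (400x640 float32, m along the optical axis (not along the pixel's ray), 0 where there is no reading), "fx", "fy", "cx", "cy" (pixels), "R" (3x3) and "t" (3): a world point X has camera coordinates R X + t. Camera axes: x right, y down, z forward; pixel columns grow to the right and rows downward; lengths in m; the calibration is good to about 2 mm. A picture is of the moment at which its call begins.
- close_job(): hands the job in; it is judged then, once.
The state is a dict: "time": time; "joint_positions": joint angles; "qvel": joint speeds; "joint_torque": joint torques, N m; "tool_pos": TCP position; "ee_rot": TCP orientation; "wrist_force": force on the tool from outside, world axes, zero at the start; "wrist_torque": the same for the moment, N m; "width": finger opening in m; "finger_force": force on a finger pad.
Only numpy, scipy, OpenCV 4.12 (cv2) and the standard library are available. Lean on these libraries where they do the work, as an engineer would, in place of code of your own. Each camera call takes 0.05 s, during which the arm holds its last target. There are 200 camera calls.

TASK

Two pieces do not belong in the grey sloped bin: put the cream kiln prop into the plywood tray and the blue glaze test tile into the empty black bowl. Set each one down gently inside, without dropping it, leave the terracotta foot in its place in the bin, and do not disturb the other things on the table.

Things in the scene. Friction and masses are not known exactly. Their poses are not given: they have to be found in the camera images.
- bin: Grey fixed bin, rubber floor sloped 32 degrees, openings facing up and toward the robot. Origin: centre of the inner floor, 60 mm above the table; x up the slope, y across, z square out of the floor. Three compartments centred at y = -93, 0, 93 mm, each 88 mm wide (y), 100 mm long (x); walls 5 mm thick, 40 mm above the floor (lower end 30).
- bin_rail (a point): Middle of the level wooden rail (along the bin's y, 312 mm long, 16 mm wide, 14 mm thick) fixed over the pieces, which bars a tool pointing straight down: 145 mm higher than the bin's origin. Colour sample chips stand up to 31 mm above this point. Its two 12 mm posts stand beside the bin at its y = -150 and 150 mm. A tool square to the sloped floor passes it.
- prop: Kiln prop: cream-coloured fired-clay square bar, 52 (x) by 26 (y) by 26 (z) mm, with a dark round hole mark in each end, about 75 g. It lies on the floor of one of the bin's compartments, any of the three, roughly lengthwise up the slope and about the middle of the compartment's width. Origin: centre of its underside; z out of the bin's floor.
- tile: Glaze test tile: glossy blue rectangular tile, 48 (x) by 30 (y) by 14 (z) mm, a small dark dot near one end, about 45 g. It lies flat in another compartment, roughly lengthwise up the slope. Origin: centre of its underside; z out of the bin's floor.
- foot: Terracotta foot: small orange-brown piece, square base 36 by 36 by 10 mm with a round knob of 30 mm on it, 26 mm tall in all, standing in the remaining compartment. Origin: centre of its underside. It stays where it is.
- tray: Loose plywood tray, open on top, 160 (x) by 140 (y) by 45 (z) mm outside, walls and floor 6 mm, 0.7 kg; to the left or right of the bin. Origin: centre of its underside.
- bowl: Loose round black bowl, rim radius 95 mm, 55 mm tall, 0.8 kg, walls about 4 mm, narrower toward the bottom; on the other side of the bin from the tray. Origin: centre of its underside; its inner floor is about 5 mm higher.
- cup: White cup, 76 mm diameter, 75 mm tall, to one side behind the bin. Origin: centre of its underside. Bystander.
- jar: White closed jar, 72 mm diameter, 110 mm tall, to one side behind the bin. Origin: centre of its underside. Bystander.
- knife: Metal spatula with handle, about 200 mm long, lying on the table between the robot and the bin. Bystander.
- brush: Brush, about 180 mm long, lying on the table between the robot and the bin. Bystander.
- batten: Wooden strip, 30 by 260 by 12 mm, lying on the table behind the bin. Origin: centre of its underside. Bystander.

How it is judged:
At the end, for the whole second after the job is handed in: The prop rests inside the tray (between its walls, origin under 40 mm above the tray's underside) and the tile inside the bowl (within 80 mm of its axis, under 45 mm above its underside), both still (20 mm/s), bowl and tray upright (0.1 rad), the terracotta foot within 30 mm of its start (x of prop in the frame of tray between -0.074 and 0.074 m and y of prop in the frame of tray between -0.064 and 0.064 m and z of prop in the frame of tray between 0 and 0.04 m and horizontal distance between tile and bowl below 0.08 m and z of tile in the frame of bowl between 0 and 0.045 m and linear speed of each of prop, tile below 0.02 m/s and angle between each of bowl, tray's own z axis and vertical below 0.1 rad and distance of foot from where it was at the start of the episode below 0.03 m); the robot touches nothing.
It fails at once if the prop or the tile is dropped or thrown (faster than 0.9 m/s out of the fingers, a fall of about 40 mm) ((linear speed of prop above 0.9 m/s and contact force between the fingers and prop below 0.2 N) or (linear speed of tile above 0.9 m/s and contact force between the fingers and tile below 0.2 N)).
It fails at once if the terracotta foot is shifted by more than 30 mm (distance of foot from where it was at the start of the episode above 0.03 m).
It fails at once if a bystander on the table (cup, jar, spatula, brush, wooden strip) is shifted by more than 30 mm (distance of any of cup, jar, knife, brush, batten from where it was at the start of the episode above 0.03 m).
It also fails if it takes over 64 s, if anything falls off the work surface, if the arm or the gripper's body presses on something with over 40 N, if the wrist force passes 120 N, or if a joint passes its speed limit or range.

## Working session

There is one attempt and no reset: what is moved stays moved. The work goes in short steps, Python scripts to look and compute and a tool call to move; the robot and the scene stay as the last step left them, time stands still between calls to the robot, and variables do not carry over. Pictures are saved under pics/ and viewed, at most 10 in all, crops included, and the job is handed in when it is done.

Besides the shell and the picture viewer there is one more tool, called after "Request:" as name(argument=value, ...) on one line, values as JSON. carry_out: Moves the arm, as the interface text tells. Its arguments: {"type":"object","properties":{"commands":{"type":"array","items":{"type":"array","items":{"type":"number"}}},"jaw":{"type":"number"}},"required":["commands"]}

```bash
mkdir -p pics; ls; python3 - <<'E'
from bench import *
import cv2,numpy as np,pickle
o=get_obs();print(o)
for n in("side","top"):
    s=snapshot(n);pickle.dump(s,open(n+".pkl","wb"))
    cv2.imwrite(f"pics/{n}0.png",s["img"][:,:,::-1]);print(n,s["fx"],s["cx"],s["cy"],s["R"],s["t"],-s["R"].T@s["t"])
E
```

```text
pics
{'time': 0.0, 'joint_positions': array([ 1.24489679e+00,  8.79160435e-02,  1.37221213e+00,  2.30139199e-05,
        1.68360555e+00, -1.03103203e-01]), 'qvel': array([-2.39727687e-04, -2.89885942e-04,  2.90187217e-03,  4.55795372e-04,
        6.05436950e-05,  9.75479250e-05]), 'joint_torque': array([-5.03090416e-05, -3.40176845e+01, -3.02432263e+01,  7.18780607e-02,
        3.28722631e-02, -1.97689506e-04]), 'tool_pos': array([0.12136476, 0.53593046, 0.2231468 ]), 'ee_rot': array([-3.13946531e+00, -2.43111676e-04,  2.91879863e+00]), 'wrist_force': array([-0.10371185, -0.7279505 ,  0.06797504]), 'wrist_torque': array([-0.03868271,  0.01900691, -0.02643372]), 'finger_force': 0.0, 'width': 0.09377190242763386}
side 432.20884464909324 323.10148078632176 203.74185529231903 [[ 0.81240264 -0.58298142 -0.0116026 ]
 [-0.46040733 -0.62912757 -0.62627757]
 [ 0.35780867  0.51413147 -0.77951381]] [-0.44131511  0.34853771  1.00766116] [ 0.15844497 -0.55607414  0.99864674]
top 379.31266116315487 318.55028837251285 194.53368117952726 [[ 0.00932307 -0.99961792  0.02602092]
 [-0.99871562 -0.01060434 -0.04954442]
 [ 0.04980143 -0.02552559 -0.9984329 ]] [-0.01821539  0.56260868  0.98316229] [0.51309302 0.01285346 1.00996968]
```

View pics/top0.png

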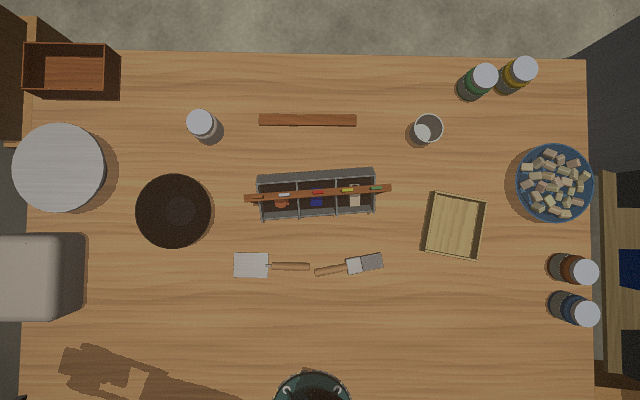

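View pics/side0.png

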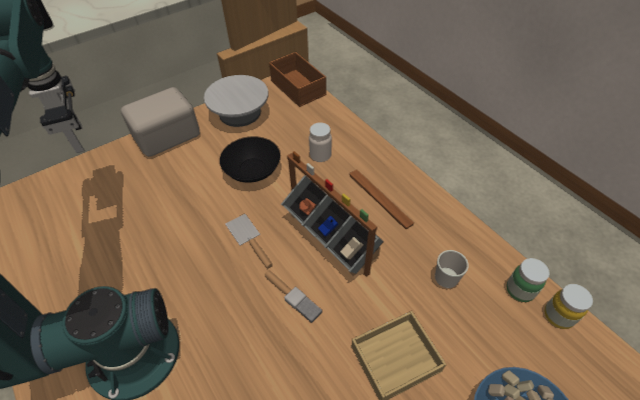

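The top view shows the bowl at about (173,211), the tray at (455,225), and the bin from (257,170) to (377,218). The foot is left, the tile in the middle and the prop right. The side view agrees, with the tile at (327,226) and the prop at (351,247). Next I'll enlarge both.

```bash
cat > h.py <<'E'
import numpy as np,cv2,pickle
def load(n): return pickle.load(open(n+".pkl","rb"))
def world(s,u,v,z=None):
    z=s["range_z"][int(round(v)),int(round(u))] if z is None else z
    return s["R"].T@(np.array([(u-s["cx"])/s["fx"]*z,(v-s["cy"])/s["fy"]*z,z])-s["t"])
def cloud(s):
    v,u=np.mgrid[:400,:640];z=s["range_z"]
    c=np.stack([(u-s["cx"])/s["fx"]*z,(v-s["cy"])/s["fy"]*z,z],-1)
    return (c-s["t"])@s["R"]
def tri(a,pa,b,pb):
    P=[np.array([[s["fx"],0,s["cx"]],[0,s["fy"],s["cy"]],[0,0,1]])@np.c_[s["R"],s["t"]] for s in(a,b)]
    X=cv2.triangulatePoints(P[0],P[1],np.array(pa,float).T,np.array(pb,float).T);return (X[:3]/X[3]).T
E
python3 - <<'E'
from h import *
t,s=load("top"),load("side")
a=cv2.resize(t["img"][160:226,240:400,::-1],None,fx=5,fy=5,interpolation=cv2.INTER_CUBIC)[:290]
b=cv2.resize(s["img"][145:279,275:390,::-1],None,fx=5,fy=5,interpolation=cv2.INTER_CUBIC)
cv2.imwrite("pics/topc.png",cv2.resize(t["img"][160:226,240:400,::-1],None,fx=5,fy=5,interpolation=cv2.INTER_CUBIC))
cv2.imwrite("pics/sidec.png",cv2.resize(s["img"][150:280,275:390,::-1],None,fx=4.6,fy=4.6,interpolation=cv2.INTER_CUBIC))
for n,S in(("top",t),("side",s)):
    C=cloud(S);h=cv2.cvtColor(S["img"],cv2.COLOR_RGB2HSV);hh,ss,vv=h[...,0],h[...,1],h[...,2]
    valid=S["range_z"]>0
    box=(C[...,0]>.3)&(C[...,0]<.65)&valid
    def rep(nm,m):
        if m.sum(): p=C[m];print(n,nm,m.sum(),"med",np.median(p,0).round(3),"min",p.min(0).round(3),"max",p.max(0).round(3))
    inb=box&(abs(C[...,1])<.2)
    rep("blue",inb&(hh>110)&(hh<125)&(ss>150)&(C[...,2]<.15))
    rep("cream",inb&(hh>8)&(hh<30)&(ss<80)&(vv>120)&(C[...,2]<.15)&(C[...,2]>.05))
    rep("foot",inb&(hh<15)&(ss>120)&(C[...,2]<.15)&(C[...,2]>.05)&(C[...,1]>0.03))
    rep("rail",inb&(C[...,2]>.18)&(C[...,2]<.24))
    b=box&(C[...,1]>.2)&(C[...,2]>.045)&(C[...,2]<.065)&(vv<90);rep("bowlrim",b)
    c=cv2.minEnclosingCircle(C[b][:,:2].astype(np.float32)) if b.sum() else 0;print(c)
    m=box&(C[...,1]<-.17)&(C[...,1]>-.55)&(C[...,2]>.035)&(C[...,2]<.055)&(C[...,0]<.54);rep("trayrim",m)
    if m.sum():print(cv2.minAreaRect(C[m][:,:2].astype(np.float32)))
    m=box&(abs(C[...,1])<.14)&(ss<60)&(C[...,2]>.02)&(C[...,2]<.14);rep("bin",m)
    if m.sum():print(cv2.minAreaRect(C[m][:,:2].astype(np.float32)))
E
```

```text
top blue 1 med [ 0.537 -0.005  0.056] min [ 0.537 -0.005  0.056] max [ 0.537 -0.005  0.056]
top cream 173 med [ 0.55  -0.094  0.073] min [ 0.491 -0.145  0.058] max [0.602 0.138 0.126]
top foot 154 med [0.541 0.083 0.074] min [0.528 0.035 0.05 ] max [0.588 0.148 0.117]
top rail 1158 med [ 0.557 -0.004  0.213] min [ 0.538 -0.161  0.198] max [0.577 0.149 0.24 ]
top bowlrim 1202 med [0.463 0.419 0.053] min [0.3   0.259 0.045] max [0.609 0.65  0.065]
((0.45077356696128845, 0.4433116614818573), 0.20715013146400452)
top trayrim 528 med [ 0.456 -0.389  0.045] min [ 0.396 -0.549  0.035] max [ 0.54  -0.282  0.055]
((0.4671485424041748, -0.4156668186187744), (0.14319178462028503, 0.26796919107437134), 0.5304139256477356)
top bin 2326 med [ 0.579 -0.013  0.089] min [ 0.357 -0.14   0.02 ] max [0.628 0.14  0.127]
((0.4851711392402649, -0.008950382471084595), (0.2675272226333618, 0.28016600012779236), 4.276114463806152)
side blue 213 med [ 0.553 -0.008  0.063] min [ 0.533 -0.022  0.036] max [0.577 0.019 0.079]
side cream 187 med [ 0.553 -0.101  0.074] min [ 0.493 -0.116  0.056] max [0.578 0.138 0.111]
side foot 253 med [0.544 0.086 0.075] min [0.528 0.063 0.05 ] max [0.566 0.151 0.15 ]
side rail 1195 med [ 0.558 -0.026  0.211] min [ 0.538 -0.163  0.18 ] max [0.58  0.152 0.239]
side bowlrim 626 med [0.459 0.432 0.052] min [0.301 0.255 0.045] max [0.611 0.593 0.065]
((0.44049736857414246, 0.434889018535614), 0.20845061540603638)
side trayrim 640 med [ 0.441 -0.373  0.043] min [ 0.397 -0.446  0.035] max [ 0.54  -0.283  0.05 ]
((0.48014289140701294, -0.36392486095428467), (0.1412898302078247, 0.1469157636165619), 79.59397888183594)
side bin 3105 med [0.562 0.005 0.066] min [ 0.36 -0.14  0.02] max [0.619 0.14  0.123]
((0.4906223714351654, 0.0012998580932617188), (0.278729110956192, 0.25872257351875305), 89.1617202758789)
```

View pics/topc.png

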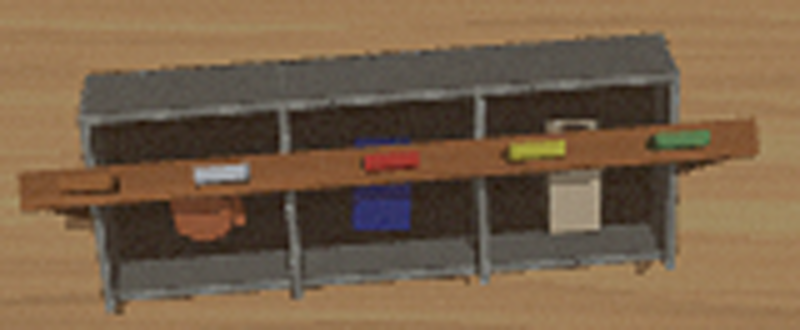

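View pics/sidec.png

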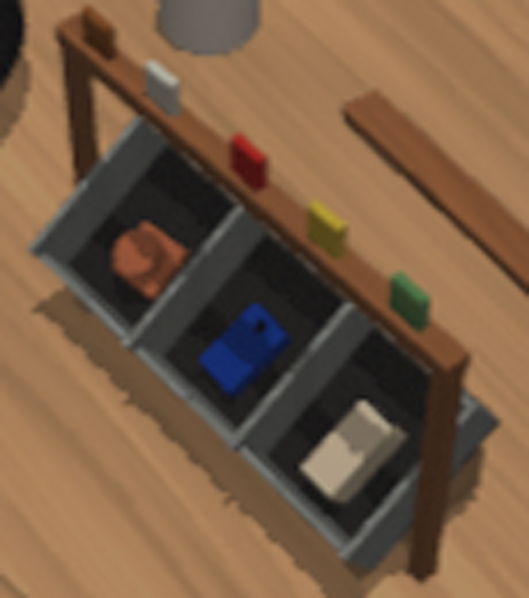

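The crops show the tile lying lengthwise under the rail, with its top face spanning side-crop (200,305)–(290,395). The prop spans (300,400)–(405,502), the foot is left at (148,258), and the chips stand on the rail. Next I'll fit the bin frame, the pieces and the containers.

```bash
cat > fit.py <<'E'
from h import *
t,s=load("top"),load("side")
A=np.deg2rad(32)
# rail line & yaw
for n,S in(("top",t),("side",s)):
    C=cloud(S);m=(abs(C[...,0]-.557)<.04)&(abs(C[...,1])<.17)&(C[...,2]>.203)&(C[...,2]<.219)
    p=C[m];r=cv2.minAreaRect(p[:,:2].astype(np.float32));print(n,"rail",r,"z",np.median(p[:,2]))
    vx,vy,x0,y0=cv2.fitLine(p[:,:2].astype(np.float32),cv2.DIST_HUBER,0,.01,.01).ravel();print(" yaw",np.arctan2(-vx*np.sign(vy),abs(vy)),x0,y0)
yaw=0.082 if 0 else None
E
python3 - <<'E'
from fit import *
C1,C2=cloud(t),cloud(s)
# tray / bowl
for n,S,C in(("top",t,C1),("side",s,C2)):
    ok=S["range_z"]>0
    m=ok&(abs(C[...,0]-.455)<.12)&(abs(C[...,1]+.37)<.11)&(C[...,2]>.037)&(C[...,2]<.052)
    print(n,"tray",m.sum(),cv2.minAreaRect(C[m][:,:2].astype(np.float32)),np.median(C[m],0))
    m=ok&(abs(C[...,0]-.47)<.12)&(abs(C[...,1]-.4)<.12)&(C[...,2]>.045)&(C[...,2]<.062)
    p=C[m];x=np.c_[p[:,:2],np.ones(len(p))];w=np.linalg.lstsq(x,(p[:,:2]**2).sum(1),rcond=None)[0]
    print(n,"bowl",m.sum(),w[:2]/2,np.sqrt(w[2]+(w[:2]**2).sum()/4),cv2.minEnclosingCircle(p[:,:2].astype(np.float32)))
    d=ok&(np.hypot(C[...,0]-w[0]/2,C[...,1]-w[1]/2)<.03);print(" bowl floor z",np.median(C[d][:,2]))
    d=ok&(np.hypot(C[...,0]-.455,C[...,1]+.37)<.03);print(" tray floor z",np.median(C[d][:,2]))
    h=cv2.cvtColor(S["img"],cv2.COLOR_RGB2HSV);hh,ss,vv=h[...,0],h[...,1],h[...,2]
    I=ok&(abs(C[...,0]-.555)<.06)&(C[...,2]<.16)&(C[...,2]>.02)
    k=[("tile",I&(abs(C[...,1])<.04)&(hh>105)&(hh<130)&(ss>110)),("prop",I&(abs(C[...,1]+.1)<.035)&(vv>95)&(hh<35)&(ss<140)&(ss>30)),
       ("floor",I&(abs(C[...,1])<.14)&(vv<55)&(ss<110))]
    for q,m in k:
        p=C[m]
        if len(p)<20: print(n,q,len(p));continue
        for _ in range(4):
            c=p.mean(0);nn=np.linalg.svd(p-c)[2][2];nn*=np.sign(nn[2]);e=abs((p-c)@nn);p=p[e<max(.004,np.median(e)*2)]
        print(n,q,m.sum(),len(p),"c",c.round(4),"n",nn.round(3),"tilt",np.degrees(np.arccos(nn[2])).round(1),"nyaw",np.arctan2(-nn[1],-nn[0]).round(3))
E
```

```text
top rail ((0.5576159954071045, -0.005924835801124573), (0.016138512641191483, 0.3111818730831146), 4.896681785583496) z 0.21288283401217886
 yaw 0.08505209 0.5556995 0.009693639
side rail ((0.5587461590766907, -0.006050720810890198), (0.019746948033571243, 0.3134714663028717), 5.2667951583862305) z 0.21094916505124003
 yaw 0.08837612 0.5568179 -0.018248178
top tray 663 ((0.48544618487358093, -0.3644731044769287), (0.14150574803352356, 0.1598946899175644), 79.4601058959961) [ 0.48473214 -0.3698348   0.04518852]
top bowl 599 [0.51668224 0.35125114] 0.08938047621174948 ((0.5169251561164856, 0.3523864448070526), 0.09486455470323563)
 bowl floor z 0.005945104171381723
 tray floor z 0.007282868524006232
top tile 89 85 c [ 0.5455 -0.0052  0.062 ] n [-0.427  0.024  0.904] tilt 25.3 nyaw -0.055
top prop 155 123 c [ 0.5453 -0.1012  0.0714] n [-0.513  0.003  0.858] tilt 30.9 nyaw -0.006
top floor 516 499 c [0.5618 0.0008 0.0565] n [-0.53  -0.044  0.847] tilt 32.2 nyaw 0.083
side tray 855 ((0.487205445766449, -0.36540836095809937), (0.14127230644226074, 0.16120685636997223), 79.41258239746094) [ 0.48147001 -0.37441074  0.04336599]
side bowl 262 [0.51789628 0.34965843] 0.09019181129602696 ((0.5163013935089111, 0.35298702120780945), 0.09642879664897919)
 bowl floor z 0.004210225158784489
 tray floor z 0.005345918606655569
side tile 228 166 c [ 0.5549 -0.007   0.0648] n [-0.553 -0.059  0.831] tilt 33.8 nyaw 0.106
side prop 209 176 c [ 0.5551 -0.1024  0.0747] n [-0.543  0.028  0.839] tilt 32.9 nyaw -0.051
side floor 1728 1627 c [0.5722 0.0035 0.0603] n [-0.531 -0.045  0.846] tilt 32.2 nyaw 0.085
```

```bash
cat > fit2.py <<'E'
from h import *
from scipy.spatial.transform import Rotation as Ro
t,s=load("top"),load("side")
RB=Ro.from_euler("ZY",[0.086,-np.deg2rad(32)]).as_matrix() # columns: bin x up slope,y,z normal
O=np.array([.558,-.006,.052])  # provisional
if __name__=="__main__":
  print(RB.round(3))
  print("rail in prov. frame",(np.array([.558,-.006,.205])-O)@RB)
  for n,S in(("top",t),("side",s)):
    C=cloud(S);B=(C-O)@RB;ok=(S["range_z"]>0)
    h=cv2.cvtColor(S["img"],cv2.COLOR_RGB2HSV);hh,ss,vv=h[...,0].astype(int),h[...,1],h[...,2]
    I=ok&(abs(B[...,0])<.08)&(B[...,2]<.06)&(B[...,2]>-.01)
    fl=I&(abs(B[...,1])<.13)&(abs(B[...,2])<.006)&(vv<60)
    print(n,"floor w",np.median(B[fl][:,2]),"u",np.percentile(B[fl][:,0],[1,99]),"v",np.percentile(B[fl][:,1],[1,99]))
    wl=I&(B[...,2]>.03)&(ss<70)&(abs(B[...,1])<.17)
    print("  walls u",np.percentile(B[wl][:,0],[1,99]),"v",np.percentile(B[wl][:,1],[.5,99.5]))
    for q,m,H in(("tile",I&(abs(B[...,1])<.04)&(hh>105)&(hh<130)&(ss>90),.014),("prop",I&(abs(B[...,1]+.095)<.036)&(hh<35)&(ss>30)&(vv>60),.026),("foot",I&(abs(B[...,1]-.09)<.04)&(hh<14)&(ss>100),.026)):
        f0=np.median(B[fl][:,2]);w=B[...,2]-f0
        mm=m&(w>H-.005)&(w<H+.006)
        r=cv2.minAreaRect(B[mm][:,:2].astype(np.float32))
        print("  ",q,m.sum(),mm.sum(),"top w",np.median(w[mm]),"rect",np.round(r[0],4),np.round(r[1],4),round(r[2],1),"pct u",np.percentile(B[mm][:,0],[2,98]).round(4),"v",np.percentile(B[mm][:,1],[2,98]).round(4))
  # triangulated check: dedicated pixels, top crop/5+(240,160), side crop/4.6+(275,150): tile near edge corners, prop near corners
  T=np.array([[355,229],[410,229],[550,230],[600,230]])/5+[240,160];D=np.array([[200,352],[232,377],[300,462],[340,488]])/4.6+[275,150]
  X=tri(t,T,s,D);print("tri near corners",X.round(3).tolist(),((X-O)@RB).round(3).tolist())
E
python3 fit2.py
```

```text
[[ 0.845 -0.086 -0.528]
 [ 0.073  0.996 -0.046]
 [ 0.53  -0.     0.848]]
rail in prov. frame [ 8.10776474e-02 -5.30825384e-19  1.29751359e-01]
top floor w 0.0013994926170294822 u [-0.03447904  0.04388831] v [-0.1280741   0.12767734]
  walls u [-0.03935797  0.07100342] v [-0.14040762  0.14159735]
   tile 103 94 top w 0.013938459445338235 rect [0.0045 0.0013] [0.0279 0.0472] 82.8 pct u [-0.0189  0.0051] v [-0.0108  0.0155]
   prop 538 222 top w 0.026182415915260278 rect [ 0.0153 -0.0952] [0.0715 0.1118] 89.5 pct u [-0.0397  0.0706] v [-0.1274 -0.0635]
   foot 210 86 top w 0.02581664447121223 rect [0.0018 0.0897] [0.0269 0.0234] 84.3 pct u [-0.0091  0.0122] v [0.076  0.1029]
side floor w -0.000785935202405855 u [-0.03477337  0.0614517 ] v [-0.11911721  0.12810315]
  walls u [-0.03878796  0.06810607] v [-0.14298508  0.14357497]
   tile 236 186 top w 0.013607870252691568 rect [ 0.0035 -0.0001] [0.0308 0.0478] 85.4 pct u [-0.02    0.0265] v [-0.0152  0.0142]
   prop 293 201 top w 0.026046615911634107 rect [-0.0084 -0.0909] [0.0368 0.0788] 70.9 pct u [-0.0224  0.0282] v [-0.1079 -0.081 ]
   foot 192 80 top w 0.025765699662218436 rect [0.0038 0.0887] [0.0276 0.028 ] 26.3 pct u [-0.0097  0.0169] v [0.0755 0.1009]
tri near corners [[0.533, 0.007, 0.061], [0.534, -0.021, 0.067], [0.533, -0.09, 0.066], [0.536, -0.117, 0.069]] [[-0.016, 0.015, 0.02], [-0.013, -0.013, 0.026], [-0.02, -0.082, 0.029], [-0.017, -0.109, 0.031]]
```

```bash
cat > plan.py <<'E'
from fit2 import *
from bench import get_obs
def tool(yaw,tilt): # tool z down tilted ahead by tilt in direction yaw; tool y = left
    Z=Ro.from_euler("ZY",[yaw,-tilt]).as_matrix(); return np.c_[-Z[:,0],Z[:,1],-Z[:,2]]
def slope(u,v,w): return O+RB@[u,v,w]
def rel(P,R,p,r): return np.r_[R.T@(p-P),Ro.from_matrix(R.T@r).as_rotvec()]
def now():
    o=get_obs();return o["tool_pos"],Ro.from_euler("xyz",o["ee_rot"]).as_matrix()
def go(*wps):
    P,R=now()
    for p,r in wps:
        d=rel(P,R,np.array(p),r);a=max(np.linalg.norm(d[:3])/.05,np.degrees(np.linalg.norm(d[3:]))/8.59)
        print("last row",d.round(4).tolist(),"min rows %.1f"%a);P,R=np.array(p),r
E
python3 - <<'E'
from plan import *
S=s;C=cloud(S);B=(C-O)@RB;h=cv2.cvtColor(S["img"],cv2.COLOR_RGB2HSV)
m=(abs(B[...,1]+.095)<.036)&(abs(B[...,2]-.0255)<.004)&(h[...,0]<35)&(h[...,1]<130)&(h[...,1]>30)&(h[...,2]>90)&(abs(B[...,0])<.05)
m=cv2.morphologyEx(m.astype(np.uint8),cv2.MORPH_OPEN,np.ones((3,3)));print(m.sum(),cv2.minAreaRect(B[m>0][:,:2].astype(np.float32)))
T=np.deg2rad(32);y=.06
go(([.25,.37,.33],tool(-.1,.15)),([.33,.14,.36],tool(0,.3)),([.38,-.08,.32],tool(y,.5)),(slope(.003,-.0945,.15),tool(y,T)),(slope(.003,-.0945,.022),tool(y,T)))
E
```

```text
169 ((0.002950996160507202, -0.09493308514356613), (0.02769424580037594, 0.05085337907075882), 88.80744934082031)
last row [-0.1621, -0.1337, -0.1065, -0.0111, -0.1501, -0.1224] min rows 4.7
last row [-0.1059, -0.2209, -0.0143, -0.0223, -0.1499, -0.0976] min rows 4.9
last row [-0.0359, -0.22, 0.053, -0.0234, -0.1999, -0.0554] min rows 4.6
last row [-0.0277, -0.0333, 0.1738, -0.0, -0.0585, -0.0] min rows 3.6
last row [0.0, 0.0018, 0.128, 0.0, 0.0, 0.0] min rows 2.6
```

Request:
carry_out(commands=[[-0.032,-0.027,-0.021,-0.002,-0.03,-0.024],[-0.065,-0.053,-0.043,-0.004,-0.06,-0.049],[-0.097,-0.08,-0.064,-0.007,-0.09,-0.073],[-0.13,-0.107,-0.085,-0.009,-0.12,-0.098],[-0.162,-0.134,-0.106,-0.011,-0.15,-0.122]], jaw=0.55)

```text
time: 0.6
tool_pos: [0.2505, 0.3684, 0.3306]
ee_rot: [3.141, 0.151, 3.043]
wrist_force: [0.9, 0.0, -0.2]
width: 0.0574
finger_force: 0.0
```

Request:
carry_out(commands=[[-0.021,-0.044,-0.003,-0.004,-0.03,-0.02],[-0.042,-0.088,-0.006,-0.009,-0.06,-0.039],[-0.064,-0.132,-0.009,-0.013,-0.09,-0.059],[-0.085,-0.177,-0.011,-0.018,-0.12,-0.078],[-0.106,-0.221,-0.014,-0.022,-0.15,-0.098]])

```text
time: 1.1
tool_pos: [0.3297, 0.1382, 0.3594]
ee_rot: [3.141, 0.302, -3.139]
wrist_force: [0.9, 0.3, 0.5]
width: 0.0518
finger_force: 0.0
```

Request:
carry_out(commands=[[-0.007,-0.044,0.011,-0.005,-0.04,-0.011],[-0.014,-0.088,0.021,-0.009,-0.08,-0.022],[-0.022,-0.132,0.032,-0.014,-0.12,-0.033],[-0.029,-0.176,0.042,-0.019,-0.16,-0.044],[-0.036,-0.22,0.053,-0.023,-0.2,-0.055]])

```text
time: 1.6
tool_pos: [0.3797, -0.0809, 0.3197]
ee_rot: [-3.141, 0.505, -3.081]
wrist_force: [0.8, 0.6, 0.4]
width: 0.0516
finger_force: 0.0
```

Request:
carry_out(commands=[[-0.006,-0.007,0.035,0,-0.012,0],[-0.011,-0.013,0.07,0,-0.024,0],[-0.017,-0.02,0.104,0,-0.036,0],[-0.023,-0.027,0.139,0,-0.048,0],[-0.028,-0.033,0.174,0,-0.058,0]])

```text
time: 2.1
tool_pos: [0.49, -0.1065, 0.1786]
ee_rot: [3.14, 0.558, -3.084]
wrist_force: [0.2, -0.1, 0.4]
width: 0.0515
finger_force: 0.0
```

```bash
python3 - <<'E'
from plan import *
from bench import snapshot
S=snapshot("wrist");pickle.dump(S,open("w1.pkl","wb"));cv2.imwrite("pics/w1.png",S["img"][:,:,::-1])
P,R=now();print(P,"slope coords",(P-O)@RB)
T=np.deg2rad(32);go((slope(.003,-.0945,.022),tool(.06,T)))
C=cloud(S);B=(C-O)@RB;h=cv2.cvtColor(S["img"],cv2.COLOR_RGB2HSV);ok=S["range_z"]>0
m=ok&(abs(B[...,1]+.095)<.036)&(abs(B[...,2]-.026)<.006)&(h[...,0]<35)&(h[...,2]>80)&(h[...,1]>30)&(abs(B[...,0])<.05)
m=cv2.morphologyEx(m.astype(np.uint8),cv2.MORPH_OPEN,np.ones((3,3)))
if m.sum():print(m.sum(),cv2.minAreaRect(B[m>0][:,:2].astype(np.float32)),np.median(B[m>0],0))
f=ok&(abs(B[...,1]+.093)<.04)&(abs(B[...,2])<.01)&(h[...,2]<60)&(abs(B[...,0])<.05);print("floor",f.sum(),np.median(B[f],0) if f.sum() else 0)
# prop end face etc: rail distance
E
```

```text
[ 0.48884206 -0.10551153  0.17156761] slope coords [-0.00231997 -0.09320351  0.14244123]
last row [-0.0064, -0.0001, 0.1204, 0.0049, -0.0091, -0.0047] min rows 2.4
493 ((-0.0006250999867916107, -0.095619335770607), (0.025278359651565552, 0.047637537121772766), 89.0052261352539) [ 0.01215449 -0.09594473  0.02514578]
floor 1726 [ 0.00471312 -0.08985104 -0.0006488 ]
```

View pics/w1.png

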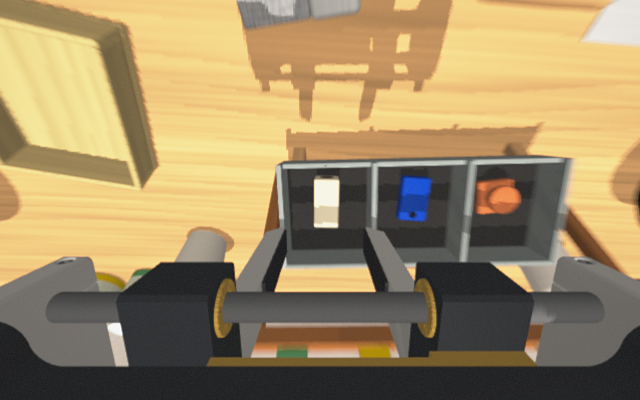

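The wrist view shows the prop at (326,202) centred in its compartment, the tile at (414,198) and the foot at (497,197). The rail and its chips lie behind the fingers. I'll check that the arm has settled, using a hold call.

Request:
carry_out(commands=[[0,0,0,0,0,0],[0,0,0,0,0,0],[0,0,0,0,0,0],[0,0,0,0,0,0],[0,0,0,0,0,0]])

```text
time: 2.65
tool_pos: [0.4899, -0.1061, 0.1818]
ee_rot: [-3.141, 0.561, -3.082]
wrist_force: [-0.2, -0.3, 0.7]
width: 0.0518
finger_force: 0.0
```

```bash
python3 - <<'E'
from plan import *
P,R=now();print(P,"slope coords",(P-O)@RB)
go((slope(.002,-.095,.022),tool(.06,np.deg2rad(32))))
E
```

```text
[ 0.48991413 -0.10614787  0.18175951] slope coords [ 0.00394037 -0.09392959  0.15054739]
last row [0.0022, 0.0007, 0.1285, -0.0006, 0.0021, -0.0004] min rows 2.6
```

Request:
carry_out(commands=[[0.001,0,0.03,0,0,0],[0.001,0,0.06,0,0,0],[0.002,0,0.08,0,0,0],[0.002,0,0.095,0,0,0],[0.002,0,0.105,0,0,0]])

```text
time: 3.15
tool_pos: [0.5436, -0.1024, 0.0892]
ee_rot: [3.14, 0.558, -3.083]
wrist_force: [-0.8, -0.3, 0.5]
width: 0.0516
finger_force: 0.0
```

Request:
carry_out(commands=[[0,0,0.008,0,0,0],[0,0,0.014,0,0,0],[0,0,0.019,0,0,0],[0,0,0.022,0,0,0],[0,0,0.022,0,0,0]])

```text
time: 3.65
tool_pos: [0.5552, -0.1019, 0.0713]
ee_rot: [3.14, 0.558, -3.083]
wrist_force: [0.1, -0.1, 0.4]
width: 0.0516
finger_force: 0.0
```

```bash
python3 - <<'E'
from plan import *
P,R=now();print(P,"slope coords",(P-O)@RB)
go((slope(.002,-.095,.022),tool(.06,np.deg2rad(32))))
E
```

```text
[ 0.55518119 -0.10194545  0.07129297] slope coords [ 0.00085318 -0.09534874  0.02221673]
last row [-0.0011, 0.0004, 0.0002, 0.0007, -0.0003, -0.0012] min rows 0.0
```

Close on the prop, then lift slowly along the normal.

Request:
carry_out(commands=[[0,0,0,0,0,0],[0,0,0,0,0,0],[0,0,0,0,0,0],[0,0,0,0,0,0],[0,0,0,0,0,0]], jaw=0)

```text
time: 4.15
tool_pos: [0.5551, -0.1019, 0.0717]
ee_rot: [3.14, 0.559, -3.083]
wrist_force: [-2.3, -0.3, 1.9]
width: 0.0257
finger_force: 29.9
```

Request:
carry_out(commands=[[0,0,0,0,0,0],[0,0,-0.005,0,0,0],[0,0,-0.012,0,0,0],[0,0,-0.022,0,0,0],[0,0,-0.035,0,0,0]])

```text
time: 4.65
tool_pos: [0.536, -0.103, 0.1013]
ee_rot: [3.14, 0.558, -3.083]
wrist_force: [-1.0, 0.2, -1.7]
width: 0.026
finger_force: 29.9
```

```bash
python3 - <<'E'
from plan import *
T=np.deg2rad(32)
P,R=now();print((P-O)@RB)
q=[.486,-.365]
go((slope(.002,-.095,.21),tool(.06,T)),([.45,-.22,.23],tool(-.06,.28)),(q+[.16],tool(-.185,0)),(q+[.06],tool(-.185,0)),(q+[.030],tool(-.185,0)))
E
```

```text
[ 0.00048054 -0.09475964  0.0578793 ]
last row [-0.0014, -0.0022, -0.1521, 0.0009, -0.0009, -0.0012] min rows 3.0
last row [0.0121, -0.1093, -0.0062, 0.049, 0.2782, 0.11] min rows 2.2
last row [-0.0235, -0.1426, 0.0796, 0.0175, 0.2796, 0.1242] min rows 3.3
last row [0.0, 0.0, 0.1, 0.0, 0.0, 0.0] min rows 2.0
last row [0.0, 0.0, 0.03, 0.0, 0.0, 0.0] min rows 0.6
```

Request:
carry_out(commands=[[0,0,-0.025,0,0,0],[0,0,-0.06,0,0,0],[0,0,-0.1,0,0,0],[0,0,-0.13,0,0,0],[-0.001,-0.002,-0.152,0,0,0]])

```text
time: 5.15
tool_pos: [0.4564, -0.1101, 0.2338]
ee_rot: [-3.14, 0.562, -3.081]
wrist_force: [0.5, -0.0, -0.5]
width: 0.026
finger_force: 29.9
```

Request:
carry_out(commands=[[0.002,-0.022,-0.001,0.01,0.056,0.022],[0.005,-0.044,-0.002,0.02,0.111,0.044],[0.007,-0.066,-0.004,0.029,0.167,0.066],[0.01,-0.087,-0.005,0.039,0.223,0.088],[0.012,-0.109,-0.006,0.049,0.278,0.11]])

```text
time: 5.65
tool_pos: [0.4499, -0.2205, 0.2301]
ee_rot: [3.141, 0.279, 3.079]
wrist_force: [-0.2, 0.1, -0.7]
width: 0.0258
finger_force: 29.9
```

Request:
carry_out(commands=[[-0.005,-0.032,0.018,0.004,0.063,0.028],[-0.011,-0.064,0.036,0.008,0.126,0.056],[-0.016,-0.096,0.054,0.012,0.189,0.084],[-0.02,-0.123,0.068,0.015,0.24,0.107],[-0.0235,-0.143,0.08,0.0175,0.28,0.124]])

```text
time: 6.15
tool_pos: [0.4863, -0.3667, 0.158]
ee_rot: [3.141, -0.003, 2.954]
wrist_force: [0.4, 0.5, -1.4]
width: 0.0257
finger_force: 29.9
```

```bash
python3 - <<'E'
from plan import *
from bench import snapshot
S=snapshot("top");cv2.imwrite("pics/t2.png",cv2.resize(S["img"][140:300,340:540,::-1],None,fx=3,fy=3))
q=[.486,-.365]
go((q+[.06],tool(-.185,0)),(q+[.030],tool(-.185,0)))
E
```

```text
last row [0.0009, 0.0034, 0.0947, 0.0008, -0.0054, -0.0039] min rows 1.9
last row [0.0, 0.0, 0.03, 0.0, 0.0, 0.0] min rows 0.6
```

View pics/t2.png

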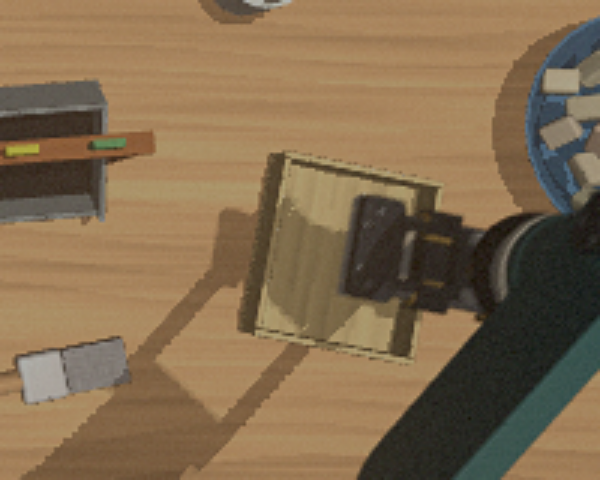

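The prop is held above the tray's inside; perspective pushes the gripper outward in this view. The bin's right compartment, at (50,190), is empty. Now I'll lower it gently.

Request:
carry_out(commands=[[0,0,0.025,0,0,0],[0,0,0.05,0,0,0],[0,0,0.075,0,0,0],[0,0,0.092,0,0,0],[0,0,0.103,0,0,0]])

```text
time: 6.7
tool_pos: [0.4854, -0.364, 0.0546]
ee_rot: [3.139, -0.002, 2.956]
wrist_force: [0.1, 0.3, -0.1]
width: 0.026
finger_force: 29.9
```

Request:
carry_out(commands=[[0,0,0.008,0,0,0],[0,0,0.014,0,0,0],[0,0,0.019,0,0,0],[0,0,0.024,0,0,0],[0,0,0.026,0,0,0]])

```text
time: 7.2
tool_pos: [0.4863, -0.3647, 0.0294]
ee_rot: [3.14, -0.001, 2.956]
wrist_force: [0.2, -0.0, -1.3]
width: 0.026
finger_force: 29.9
```

Request:
carry_out(commands=[[0,0,0,0,0,0],[0,0,0,0,0,0],[0,0,0,0,0,0],[0,0,0,0,0,0],[0,0,0,0,0,0]])

```text
time: 7.7
tool_pos: [0.4863, -0.3648, 0.0297]
ee_rot: [3.141, -0.0, 2.956]
wrist_force: [-0.3, 0.5, -0.6]
width: 0.0258
finger_force: 29.9
```

Request:
carry_out(commands=[[0,0,0.0005,0,0,0],[0,0,0.001,0,0,0],[0,0,0.0015,0,0,0],[0,0,0.002,0,0,0],[0,0,0.002,0,0,0]])

```text
time: 8.2
tool_pos: [0.4863, -0.3647, 0.0284]
ee_rot: [3.141, -0.0, 2.956]
wrist_force: [-2.2, 1.1, 5.3]
width: 0.0261
finger_force: 29.9
```

Request:
carry_out(commands=[[0,0,0,0,0,0],[0,0,0,0,0,0],[0,0,0,0,0,0],[0,0,0,0,0,0],[0,0,0,0,0,0]], jaw=0.55)

```text
time: 8.7
tool_pos: [0.4862, -0.3647, 0.0272]
ee_rot: [3.14, -0.001, 2.956]
wrist_force: [1.0, -0.6, -0.3]
width: 0.0517
finger_force: 0.0
```

Request:
carry_out(commands=[[0,0,-0.01,0,0,0],[0,0,-0.03,0,0,0],[0,0,-0.07,0,0,0],[0,0,-0.115,0,0,0],[0,0,-0.15,0,0,0]])

```text
time: 9.2
tool_pos: [0.4867, -0.3653, 0.1814]
ee_rot: [-3.141, 0.002, 2.956]
wrist_force: [-0.6, -0.6, 1.1]
width: 0.0516
finger_force: 0.0
```

```bash
python3 - <<'E'
from plan import *
from bench import snapshot
S=snapshot("side");C=cloud(S);h=cv2.cvtColor(S["img"],cv2.COLOR_RGB2HSV)
m=(np.hypot(C[...,0]-.486,C[...,1]+.365)<.045)&(C[...,2]>.022)&(C[...,2]<.045);print("prop in tray",m.sum(),np.median(C[m],0))
cv2.imwrite("pics/s3.png",cv2.resize(S["img"][150:400,270:480,::-1],None,fx=2.4,fy=2.4))
P,R=now();print(P)
T=np.deg2rad(32);y=.0
go(([.42,-.2,.26],tool(-.06,.28)),([.43,-.04,.26],tool(y,T)),(slope(.004,.0005,.13),tool(y,T)),(slope(.004,.0005,.0215),tool(y,T)))
E
```

```text
prop in tray 291 [ 0.48708945 -0.36570357  0.03084741]
[ 0.4889117  -0.36727741  0.18872261]
last row [0.0977, 0.1512, -0.0735, -0.0252, -0.2678, -0.1235] min rows 3.9
last row [-0.0004, 0.1603, 0.0001, -0.0245, -0.2784, -0.055] min rows 3.2
last row [-0.0025, 0.0289, 0.1143, 0.0, 0.0, 0.0] min rows 2.4
last row [0.0002, 0.0049, 0.1084, 0.0, 0.0, 0.0] min rows 2.2
```

View pics/s3.png

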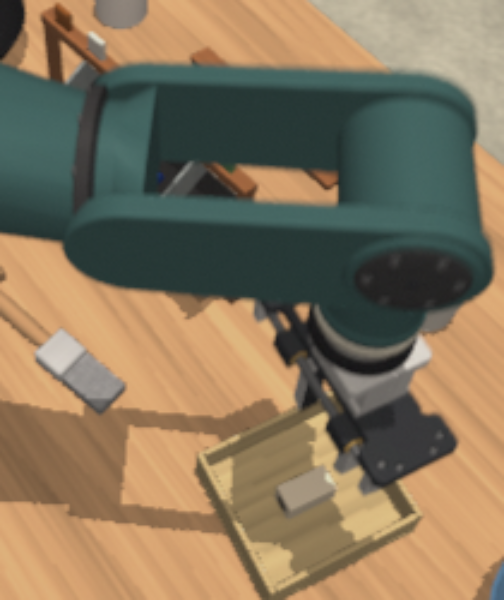

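The prop lies flat in the tray at (305,491), top at z = 0.031, as expected. Now the tile.

Request:
carry_out(commands=[[0.01,0.015,-0.012,-0.003,-0.03,-0.013],[0.033,0.05,-0.028,-0.009,-0.09,-0.042],[0.055,0.085,-0.046,-0.015,-0.15,-0.07],[0.077,0.12,-0.065,-0.02,-0.21,-0.097],[0.096,0.149,-0.082,-0.025,-0.268,-0.123]])

```text
time: 9.75
tool_pos: [0.4188, -0.1991, 0.2615]
ee_rot: [3.133, 0.272, 3.08]
wrist_force: [0.1, 0.1, 0.3]
width: 0.0514
finger_force: 0.0
```

Request:
carry_out(commands=[[0,0.032,0,-0.005,-0.056,-0.011],[0,0.064,0,-0.01,-0.111,-0.022],[0,0.096,0,-0.015,-0.167,-0.033],[0,0.128,0,-0.02,-0.223,-0.044],[0,0.16,0,-0.0245,-0.278,-0.055]])

```text
time: 10.25
tool_pos: [0.4288, -0.0402, 0.2622]
ee_rot: [3.13, 0.551, 3.135]
wrist_force: [-0.1, 0.8, -0.2]
width: 0.0516
finger_force: 0.0
```

Request:
carry_out(commands=[[-0.0005,0.007,0.025,0,0,0],[-0.001,0.015,0.055,0,0,0],[-0.0015,0.021,0.08,0,0,0],[-0.002,0.026,0.1,0,0,0],[-0.0025,0.029,0.114,0,0,0]])

```text
time: 10.75
tool_pos: [0.4904, -0.0105, 0.1643]
ee_rot: [3.129, 0.546, 3.136]
wrist_force: [0.2, 0.3, 0.8]
width: 0.052
finger_force: 0.0
```

```bash
python3 - <<'E'
from plan import *
from bench import snapshot
S=snapshot("wrist")
C=cloud(S);B=(C-O)@RB;h=cv2.cvtColor(S["img"],cv2.COLOR_RGB2HSV);ok=S["range_z"]>0
m=ok&(abs(B[...,1])<.04)&(abs(B[...,2]-.013)<.009)&(h[...,0]>100)&(h[...,0]<130)&(h[...,1]>90)&(abs(B[...,0])<.05)
print(m.sum(),cv2.minAreaRect(B[m][:,:2].astype(np.float32)),np.median(B[m],0))
P,R=now();print(P,(P-O)@RB)
go((slope(.004,.0005,.0215),tool(0,np.deg2rad(32))))
E
```

```text
1337 ((0.0019690673798322678, -1.8538907170295715e-05), (0.029900046065449715, 0.04834138974547386), 84.9760513305664) [-0.00020337  0.00034759  0.01321074]
[ 0.48993506 -0.01012506  0.16220001] [0.00058761 0.00173655 0.12957829]
last row [-0.005, 0.0029, 0.108, 0.0101, -0.016, -0.0056] min rows 2.2
```

Request:
carry_out(commands=[[-0.001,0.001,0.025,0.003,-0.004,-0.001],[-0.002,0.002,0.05,0.006,-0.008,-0.003],[-0.003,0.002,0.068,0.009,-0.012,-0.005],[-0.003,0.002,0.08,0.01,-0.015,-0.005],[-0.003,0.002,0.087,0.01,-0.015,-0.005]])

```text
time: 11.3
tool_pos: [0.5383, -0.0085, 0.0924]
ee_rot: [-3.141, 0.561, 3.141]
wrist_force: [-0.5, -0.4, -0.4]
width: 0.0514
finger_force: 0.0
```

Request:
carry_out(commands=[[0,0,0.007,0,0,0],[0,0,0.013,0,0,0],[0,0,0.018,0,0,0],[0,0,0.02,0,0,0],[0,0,0.02,0,0,0]])

```text
time: 11.8
tool_pos: [0.5491, -0.0086, 0.0758]
ee_rot: [-3.141, 0.562, 3.141]
wrist_force: [0.1, 0.1, 0.5]
width: 0.0515
finger_force: 0.0
```

```bash
python3 - <<'E'
from plan import *
P,R=now();print(P,"slope coords",(P-O)@RB)
go((slope(.003,.0,.0215),tool(.0,np.deg2rad(32))))
E
```

```text
[ 0.54910266 -0.00858163  0.07577114] slope coords [ 0.00489124 -0.00180786  0.02497402]
last row [0.002, 0.0018, 0.0034, -0.0016, 0.0033, -0.0009] min rows 0.1
```

Request:
carry_out(commands=[[0.001,0.001,0.001,0,0,0],[0.002,0.002,0.002,0,0,0],[0.002,0.002,0.0035,0,0,0],[0.002,0.002,0.0035,0,0,0],[0.002,0.002,0.0035,0,0,0]])

```text
time: 12.3
tool_pos: [0.5493, -0.0065, 0.0718]
ee_rot: [-3.14, 0.562, 3.141]
wrist_force: [0.1, 0.0, 0.1]
width: 0.0519
finger_force: 0.0
```

Request:
carry_out(commands=[[0,0,0,0,0,0],[0,0,0,0,0,0],[0,0,0,0,0,0],[0,0,0,0,0,0],[0,0,0,0,0,0]], jaw=0)

```text
time: 12.8
tool_pos: [0.5493, -0.0066, 0.0719]
ee_rot: [-3.141, 0.562, 3.141]
wrist_force: [-0.9, 0.2, 1.1]
width: 0.0297
finger_force: 29.8
```

Request:
carry_out(commands=[[0,0,0,0,0,0],[0,0,-0.005,0,0,0],[0,0,-0.012,0,0,0],[0,0,-0.022,0,0,0],[0,0,-0.035,0,0,0]])

```text
time: 13.3
tool_pos: [0.53, -0.0065, 0.1019]
ee_rot: [-3.141, 0.561, 3.141]
wrist_force: [0.3, 0.3, -0.5]
width: 0.0299
finger_force: 29.7
```

```bash
python3 - <<'E'
from plan import *
P,R=now();print(P,"slope coords",(P-O)@RB)
q=[.5165,.3525];T=np.deg2rad(32)
go((slope(.003,.0,.22),tool(.0,T)),([.42,.14,.25],tool(.15,.28)),([.48,.29,.22],tool(.3,0.1)),(q+[.15],tool(.4,0)),(q+[.06],tool(.4,0)),(q+[.028],tool(.4,0)))
E
```

```text
[ 0.52996574 -0.00648371  0.1018685 ] slope coords [0.0027045  0.00192606 0.05711389]
last row [-0.0012, -0.0096, -0.1626, -0.0016, 0.0029, -0.0009] min rows 3.3
last row [0.0155, 0.1558, -0.0213, -0.0613, 0.278, -0.1375] min rows 3.2
last row [-0.0703, 0.1393, 0.0514, -0.0284, 0.1797, -0.1475] min rows 3.3
last row [-0.0461, 0.0489, 0.075, -0.005, 0.0999, -0.0999] min rows 2.0
last row [0.0, 0.0, 0.09, 0.0, 0.0, 0.0] min rows 1.8
last row [0.0, 0.0, 0.032, 0.0, 0.0, 0.0] min rows 0.6
```

Request:
carry_out(commands=[[0,0,-0.025,0,0,0],[0,-0.002,-0.06,0,0,0],[0,-0.004,-0.1,0,0,0],[-0.001,-0.007,-0.138,0,0,0],[-0.001,-0.01,-0.163,0,0,0]])

```text
time: 13.8
tool_pos: [0.4438, -0.0163, 0.2443]
ee_rot: [-3.138, 0.568, -3.141]
wrist_force: [0.6, -0.3, -0.0]
width: 0.0299
finger_force: 29.7
```

Request:
carry_out(commands=[[0.003,0.031,-0.004,-0.012,0.056,-0.028],[0.006,0.062,-0.009,-0.025,0.111,-0.055],[0.009,0.093,-0.013,-0.037,0.167,-0.083],[0.012,0.125,-0.017,-0.049,0.222,-0.11],[0.0155,0.156,-0.021,-0.061,0.278,-0.138]])

```text
time: 14.3
tool_pos: [0.4199, 0.141, 0.2508]
ee_rot: [-3.14, 0.284, -2.991]
wrist_force: [0.0, 0.1, -0.4]
width: 0.0298
finger_force: 29.7
```

Request:
carry_out(commands=[[-0.014,0.028,0.01,-0.006,0.036,-0.03],[-0.028,0.056,0.02,-0.011,0.072,-0.059],[-0.042,0.084,0.031,-0.017,0.108,-0.089],[-0.056,0.111,0.041,-0.023,0.144,-0.118],[-0.07,0.139,0.051,-0.028,0.18,-0.148]])

```text
time: 14.8
tool_pos: [0.4807, 0.2904, 0.2204]
ee_rot: [-3.139, 0.103, -2.841]
wrist_force: [0.3, 0.1, 0.3]
width: 0.03
finger_force: 29.7
```

Request:
carry_out(commands=[[-0.012,0.012,0.019,-0.001,0.025,-0.025],[-0.023,0.024,0.038,-0.003,0.05,-0.05],[-0.034,0.036,0.055,-0.004,0.075,-0.075],[-0.042,0.045,0.068,-0.005,0.09,-0.09],[-0.046,0.049,0.075,-0.005,0.1,-0.1]])

```text
time: 15.3
tool_pos: [0.5171, 0.3522, 0.1485]
ee_rot: [-3.139, 0.0, -2.741]
wrist_force: [-1.2, -0.7, -0.3]
width: 0.0296
finger_force: 29.7
```

```bash
python3 - <<'E'
from plan import *
from bench import snapshot
S=snapshot("side");cv2.imwrite("pics/s4.png",cv2.resize(S["img"][40:240,140:400,::-1],None,fx=3,fy=3))
P,R=now();print(P)
q=[.5165,.3525]
go((q+[.06],tool(.4,0)),(q+[.028],tool(.4,0)))
E
```

```text
[0.5171538  0.35228075 0.14758477]
last row [0.0005, 0.0007, 0.0876, -0.003, -0.0007, 0.0004] min rows 1.8
last row [0.0, 0.0, 0.032, 0.0, 0.0, 0.0] min rows 0.6
```

View pics/s4.png

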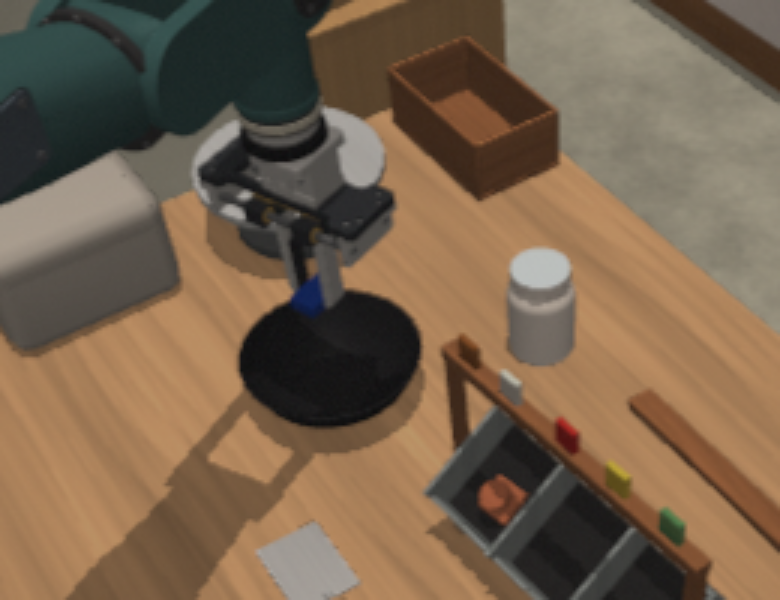

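The tile at (310,297) is held level over the bowl, whose rim is centred at (330,355). The foot is in place at (502,497). Lowering now.

Request:
carry_out(commands=[[0,0,0.025,0,0,0],[0,0,0.05,0,0,0],[0,0,0.075,0,0,0],[0,0,0.092,0,0,0],[0,0,0.102,0,0,0]])

```text
time: 15.85
tool_pos: [0.5169, 0.3507, 0.047]
ee_rot: [-3.138, 0.001, -2.743]
wrist_force: [-0.1, -0.2, -1.5]
width: 0.0299
finger_force: 29.7
```

Request:
carry_out(commands=[[0,0,0.006,0,0,0],[0,0,0.011,0,0,0],[0,0,0.015,0,0,0],[0,0,0.018,0,0,0],[0,0,0.019,0,0,0]])

```text
time: 16.35
tool_pos: [0.5177, 0.3515, 0.0287]
ee_rot: [-3.139, 0.003, -2.742]
wrist_force: [0.3, 0.4, -0.9]
width: 0.0298
finger_force: 29.7
```

Request:
carry_out(commands=[[0,0,0.0005,0,0,0],[0,0,0.001,0,0,0],[0,0,0.0015,0,0,0],[0,0,0.002,0,0,0],[0,0,0.002,0,0,0]])

```text
time: 16.85
tool_pos: [0.5177, 0.3515, 0.0269]
ee_rot: [-3.139, 0.003, -2.742]
wrist_force: [-0.7, -0.5, 0.8]
width: 0.03
finger_force: 29.7
```

Request:
carry_out(commands=[[0,0,0.0005,0,0,0],[0,0,0.001,0,0,0],[0,0,0.001,0,0,0],[0,0,0.001,0,0,0],[0,0,0.001,0,0,0]])

```text
time: 17.35
tool_pos: [0.5177, 0.3516, 0.0269]
ee_rot: [-3.139, 0.003, -2.742]
wrist_force: [-2.0, -1.1, 6.0]
width: 0.03
finger_force: 29.8
```

Request:
carry_out(commands=[[0,0,0,0,0,0],[0,0,0,0,0,0],[0,0,0,0,0,0],[0,0,0,0,0,0],[0,0,0,0,0,0]], jaw=0.45)

```text
time: 17.85
tool_pos: [0.5175, 0.3514, 0.0253]
ee_rot: [-3.139, 0.002, -2.742]
wrist_force: [0.9, 0.6, -0.5]
width: 0.0422
finger_force: 0.0
```

Request:
carry_out(commands=[[0,0,-0.01,0,0,0],[0,0,-0.03,0,0,0],[0,0,-0.07,0,0,0],[0,0,-0.115,0,0,0],[0,0,-0.15,0,0,0]])

```text
time: 18.35
tool_pos: [0.5176, 0.352, 0.1795]
ee_rot: [-3.139, 0.006, -2.742]
wrist_force: [0.5, 0.6, -0.2]
width: 0.0425
finger_force: 0.0
```

Request:
carry_out(commands=[[0.02,0,-0.02,0,0,0],[0.05,0,-0.05,0,0,0],[0.08,0,-0.08,0,0,0],[0.1,0,-0.1,0,0,0],[0.11,0,-0.11,0,0,0]])

```text
time: 18.85
tool_pos: [0.4147, 0.3091, 0.2895]
ee_rot: [-3.139, 0.008, -2.742]
wrist_force: [-0.7, 0.2, -0.6]
width: 0.0424
finger_force: 0.0
```

```bash
python3 - <<'E'
from plan import *
from bench import snapshot
for n in("side","top"):
    S=snapshot(n);C=cloud(S);h=cv2.cvtColor(S["img"],cv2.COLOR_RGB2HSV)
    m=(np.hypot(C[...,0]-.517,C[...,1]-.352)<.08)&(C[...,2]<.06)&(h[...,0]>100)&(h[...,0]<130)&(h[...,1]>110)
    if m.sum(): print(n,"tile",m.sum(),np.median(C[m],0))
    m=(np.hypot(C[...,0]-.486,C[...,1]+.365)<.045)&(C[...,2]>.022)&(C[...,2]<.045);print("prop",m.sum(),np.median(C[m],0))
    if n=="side":cv2.imwrite("pics/s5.png",S["img"][:,:,::-1])
print(get_obs()["time"],get_obs()["wrist_force"])
E
```

```text
side tile 157 [0.51504054 0.34553622 0.0175511 ]
prop 294 [ 0.48685723 -0.36617635  0.03091747]
top tile 194 [0.51589173 0.35020815 0.01994314]
prop 223 [ 0.48650681 -0.36262955  0.0332081 ]
18.95 [ 0.2496265  -0.33453873 -0.5770891 ]
```

View pics/s5.png

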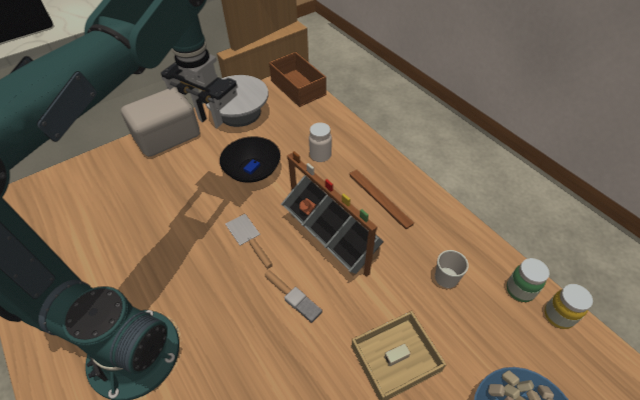

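The tile is flat in the bowl at (251,166), the prop is in the tray at (398,354) and the foot is still in the bin at (307,206). Everything else is where it was.

```bash
python3 -c "
from bench import *
print(close_job())"
```

```text
the job is handed in; nothing more can be done
None
```

The prop lies flat in the tray and the tile flat in the bowl, both set down gently; the foot and bystanders look undisturbed in the last image, and I handed the job in at about 19 s (no verdict came back).

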